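# Roll a tube blank into the V-block

## Task

Gently, as it is glass, roll the blue tube along the bench by pushing its side, up the ramp and into the V-block, and push it endways so that it finally lies down in the V with its far end against the red stop plate. Do not pick the tube up at any time: it must roll, turning over as it goes, never leaving the bench or the ramp. Leave the other things on the bench where they are.

Things in the scene. Friction and masses are not known exactly. Their poses are not given: they have to be found in the camera images.
- tube: the blue tube to roll: polished, slippery glass cylinder 36 mm across, 200 mm long, about 0.25 kg, lying on the block's -y side, up to 7 degrees askew, free to roll. Origin at the middle of its axis (18 mm above the bench at the start). x axis along the tube, away from the robot; z axis up through the white stripe at the start, turning as the tube rolls
- tube_near (a point): centre of the tube's flat end nearer the robot, 100 mm from its middle
- tube_far (a point): centre of the tube's flat end farther from the robot, 100 mm from its middle; this one goes against the red stop plate
- vblock: fixed V-block, green body. Origin on the bench under the V's bottom; the V runs along its x axis (roughly away from the robot), x = -100 to +75 mm. Its +y (roughly robot's left) is the way the tube rolls in. V: 2 mm high at y = 0, walls at 35 degrees, near lip 12 mm high at y = -14 mm, far wall up to 30 mm at y = 40 mm, body behind to y = 64 mm
- ramp_toe (a point): where the aluminium ramp begins, at bench height, middle of its edge: block y = -76 mm. From here it rises evenly to the lip (12 mm high at y = -14 mm), as wide as the V
- v_seat (a point): middle of the tube when it lies in the V with its far end against the stop plate: in the block's frame x = -15 mm, y = 0, 24 mm above the bench. The near end then overhangs the block by 15 mm
- stop_face (a point): point on the stop plate's face at the height of the seated tube's axis (24 mm above the bench), block x = +85 mm. Red plate across the far end of the V, 48 mm high, 10 mm thick, block y from -30 to +40 mm. At the start the tube's far end is 30 to 65 mm short of this plane
- jar: bystander, leave alone: amber glass jar with brass lid, 60 mm across, 85 mm tall; origin at the centre of its underside
- tape: bystander, leave alone: blue tape measure, 65 x 35 x 60 mm; origin at the centre of its underside
- wrench: bystander, leave alone: steel wrench lying flat, 170 mm long; origin at the middle of its underside
- electrodes: bystander, leave alone: brass pot with a white ceramic neck, 44 mm across, 80 mm tall; origin at the centre of its underside
- cup: bystander, leave alone: white cup, 72 mm across, 85 mm tall; origin at the centre of its underside
- clamp: bystander, leave alone: cork block with an orange grip, 50 x 30 x 30 mm; origin at the centre of its underside
- bottle: bystander, leave alone: white bottle with red cap, 52 mm across, 110 mm tall; origin at the centre of its underside
Mind the look-alikes: they are no part of the job. Of the things shaped like the tube, the blue one is meant.

How it is judged:
On the way, in this order (a step that is already met when the one before it is completed fails the run):
1. the tube has rolled a quarter turn on the bench (angle between tube's own z axis and vertical above 1.1 rad and y of tube in the frame of vblock below -0.09 m), for 0.02 s.
2. the tube has rolled half a turn on the bench (angle between tube's own z axis and vertical above 2.5 rad and y of tube in the frame of vblock below -0.07 m), for 0.02 s.
3. the tube lies down in the V (y of tube in the frame of vblock between -0.004 and 0.004 m and height (world z) of tube below 0.027 m and angle between the x axis of tube and the x axis of vblock, either way round below 0.06 rad), for 0.2 s.
At the end, for the whole second after the job is handed in: The tube lies at rest in the V (axis within 4 mm of the V's middle plane, axis height below 27 mm, parallel within 0.06 rad) with its far end within 4 mm of the red stop plate's face (all of step 3 and x of tube_far in the frame of vblock above 0.081 m and linear speed of tube below 0.01 m/s); the robot touches nothing.
It fails at once if the tube was lifted off the bench (8 mm or more) (y of tube in the frame of vblock below -0.078 m and height (world z) of tube above 0.026 m).
It fails at once if the tube was lifted off the ramp or the V-block (its middle above 40 mm) (height (world z) of tube above 0.04 m).
It fails at once if an end of the tube was lifted (above 48 mm) (height (world z) of any of tube_near, tube_far above 0.048 m).
It fails at once if the glass tube was squeezed or pushed hard (over 40 N from the fingers) (contact force between the fingers and tube above 40 N).
It fails at once if a bystander was moved more than 20 mm (distance of any of jar, tape, wrench, electrodes, cup, clamp, bottle from where it was at the start of the episode above 0.02 m).
It also fails if it takes over 53 s, if anything falls off the work surface, if the arm or the gripper's body presses on something with over 40 N, if the wrist force passes 120 N, or if a joint passes its speed limit or range.

## Robot

A 7-joint arm with a two-finger parallel gripper is mounted at the origin on the work surface. World frame = base frame: x ahead of the robot, y to its left, z up, the work surface at z = 0. Lengths are in m, angles in rad, forces in N, time in s.
With the tool pointing down it reaches from about 0.4 to 0.85 m from the base axis. Payload 10.4 kg.
Tool frame: the origin (TCP) lies midway between the tips of the shut fingers; the grasp point (between the pads) lies 19 mm behind it (manip.hold_point_z is the distance from the TCP to the grasp point, in m); z points along the fingers, y is the line along which they close (so a half turn about z gives the same grasp; the last joint's range is limited). The gripper opens to 85 mm and grips with 20 to 120 N. Pads are 22 mm wide; open, the fingers measure 114 mm over their backs; the gripper's body (76 mm by 85 mm) begins 54 mm behind the grasp point. The pads swing forward as they close: fully open they stand 13 mm farther back than shut.
Start: joints at [1.137, 0.332, -0.065, 1.46, 0.022, 1.35, -0.088], TCP at [0.25, -0.573, 0.231] pointing down, gripper open.
Joint ranges: [-2.6, 2.6], [-0.5, 2.12], [-1.47, 1.34], [0.16, 2.42], [-1.27, 4.41], [0.06, 2.06], [-2.6, 2.6]. Speed limits (rad/s): [2.22, 2.22, 2.79, 2.79, 3.14, 3.14, 3.14].

## Interface

Orientations are given as a unit quaternion [x, y, z, w].
In Python, from workcell import manip, eyes, job gives the robot as it stands.
- The arm moves only by the shell command python3 -m crank 'ROWS' [FORCE]. ROWS is JSON, a list that holds one entry, the list of rows, each a list of 7 numbers: the finger opening in cm, from 0 to 8.54, then the shift along the world's x, y, z in cm, then the turn, a rotation vector about the world's x, y, z in degrees. In form: [[[hand, x, y, z, ax, ay, az], ...]]. A call has 1 to 20 rows; each row shifts and turns the commanded pose from where the row before left it; what a row does not reach is not made up. A row lasts 1/8 s, in which the tool goes at most 62.5 mm and 10.7 degrees, less where a joint would pass 70% of its speed; a pose out of reach is approached as far as the arm can. A call with a gripper value outside its range is refused whole. The fingers move at their own pace and stop on an object; FORCE is the grip in N (left out, the last holds). Time passes only in rows, so rows that do not move let the fingers close. It gives the time, the measured TCP pose, the force, the opening and the grip force at its end, in the units of the state.
- manip.get_obs(): the state, without advancing time (a new reading comes with each control period).
- eyes.camera(name): name is "scene" or "top" or "wrist"; returns (picture, depth): 420x560x3 uint8, red, green, blue; 420x560 float32, m along the optical axis (not along the pixel's ray), 0 where there is no reading.
- eyes.camera_params(name): a dict with "fx", "fy", "cx", "cy" (pixels), "world_from_camera" (4x4, takes a point from camera to world coordinates); the wrist camera has in their place "hand_eye" (4x4, takes a point from camera to tool coordinates, whose origin is the TCP and whose axes are the flange's). Camera axes: x right, y down, z forward; pixel columns grow to the right and rows downward; lengths in m; the calibration is good to about 2 mm. A picture is of the moment at which its call begins: read the wrist's pose just before it. camera_params takes no time and is no camera call.
- job.hand_in(): hands the job in; it is judged then, once.
The state is a dict: "clock": time; "joint_pos": joint angles; "joint_velocities": joint speeds; "tau": joint torques, N m; "position": TCP position; "ee_rot": TCP orientation; "ft_force": force on the tool from outside, world axes, zero at the start; "torque": the same for the moment, N m; "grip_width": opening from 0.0 (shut) to 1.0 (fully open); "grasp_force": force on a finger pad.
Only numpy, scipy, OpenCV 4.12 (cv2) and the standard library are available. Lean on these libraries where they do the work, as an engineer would, in place of code of your own. Each camera call takes 0.05 s, during which the arm holds its last target. There are 200 camera calls.

## Working session

There is one attempt and no reset: what is moved stays moved. The work goes in short steps, Python scripts to look and compute and a shell command to move; the robot and the scene stay as the last step left them, time stands still between calls to the robot, and variables do not carry over. Pictures are saved under pics/ and viewed, at most 11 in all, crops included, and the job is handed in when it is done.

```bash
mkdir -p pics; ls
python3 - <<'E'
from workcell import manip, eyes, job
import cv2, numpy as np
o=manip.get_obs();print(o['clock'],o['position'],o['ee_rot'],o['grip_width'],manip.hold_point_z)
for n in('scene','top'):
    p,d=eyes.camera(n);cv2.imwrite(f'pics/{n}.png',p[:,:,::-1]);np.savez(f'{n}.npz',p=p,d=d)
    print(eyes.camera_params(n))
a=[np.load(f'{n}.npz')['p'] for n in('scene','top')]
E
```

```text
pics
0.0 [ 0.24942418 -0.57264334  0.23049305] [ 9.78979151e-01  2.03958963e-01 -1.81008488e-04 -7.28112339e-04] 1.0033027333202327 0.0187
{'fx': 472.82271903352074, 'fy': 472.82271903352074, 'cx': 288.7234906698889, 'cy': 208.373095632277, 'world_from_camera': array([[-0.43533782,  0.5870129 , -0.68256636,  1.39957859],
       [ 0.90022931,  0.29080018, -0.32407166,  0.36723992],
       [ 0.00825618, -0.7555469 , -0.65504254,  0.8761166 ],
       [ 0.        ,  0.        ,  0.        ,  1.        ]])}
{'fx': 525.2459560984105, 'fy': 525.2459560984105, 'cx': 281.08461434212967, 'cy': 206.12949653113319, 'world_from_camera': array([[-0.00576063, -0.98481303,  0.17352266,  0.31487777],
       [-0.99992852,  0.00385477, -0.01131835, -0.03691496],
       [ 0.01047757, -0.17357545, -0.98476484,  1.4996726 ],
       [ 0.        ,  0.        ,  0.        ,  1.        ]])}
```

View pics/top.png

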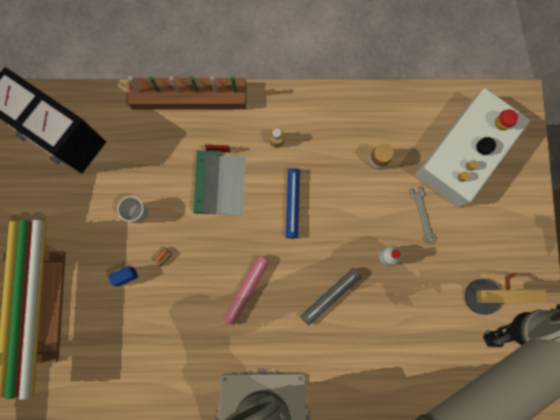

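View pics/scene.png

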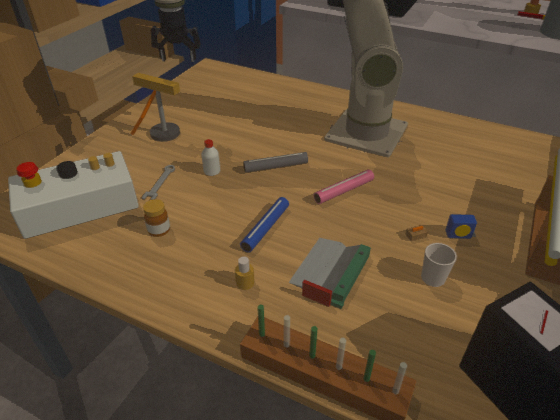

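```bash
cat > h.py <<'E'
import numpy as np, cv2
from workcell import manip, eyes, job
from scipy.spatial.transform import Rotation as R
def shot(n):
    o=manip.get_obs(); p,d=eyes.camera(n); c=eyes.camera_params(n)
    if n=='wrist':
        T=np.eye(4);T[:3,:3]=R.from_quat(o['ee_rot']).as_matrix();T[:3,3]=o['position'];T=T@c['hand_eye']
    else: T=c['world_from_camera']
    return p,d,c,T
def cast(uv,c,T,z):
    uv=np.atleast_2d(uv).astype(float)
    r=np.c_[(uv[:,0]-c['cx'])/c['fx'],(uv[:,1]-c['cy'])/c['fy'],np.ones(len(uv))]@T[:3,:3].T
    return T[:3,3]+r*((z-T[2,3])/r[:,2])[:,None]
def masks(p):
    h=cv2.cvtColor(p,cv2.COLOR_RGB2HSV); H,S,V=cv2.split(h)
    return dict(blue=(H>105)&(H<130)&(S>130),green=(H>60)&(H<95)&(S>90),red=((H<6)|(H>174))&(S>170))
def rect(m,box=None,mina=30):
    m=m.astype(np.uint8)
    if box is not None:
        k=np.zeros_like(m);k[box[1]:box[3],box[0]:box[2]]=1;m=m*k
    cs,_=cv2.findContours(m,cv2.RETR_EXTERNAL,cv2.CHAIN_APPROX_NONE)
    cs=max(cs,key=cv2.contourArea); return cs, cv2.boxPoints(cv2.minAreaRect(cs))
E
python3 - <<'E'
from h import *
p,d,c,T=shot('top'); m=masks(p)
for k,b,z in(('blue',(260,150,330,260),.018),('green',(180,130,260,230),.03),('red',(180,130,260,170),.048)):
    cs,bx=rect(m[k],b); w=cast(bx,c,T,z)[:,:2]; print(k,cv2.contourArea(cs),bx.round(1).tolist(),w.round(4).tolist(),w.mean(0).round(4))
# aluminium plate corners: grey mask
h=cv2.cvtColor(p,cv2.COLOR_RGB2HSV); g=(h[...,1]<60)&(h[...,2]>50)
cs,bx=rect(g,(190,130,262,230)); print('grey',cv2.contourArea(cs),bx.round(1).tolist())
print('depth std', [d[y,x].round(4) for y,x in((183,230),(184,230),(185,230),(183,231),(300,100+50))])
q=cv2.resize(p[120:260,180:320],(800,800)[:2],interpolation=cv2.INTER_CUBIC)[:, :]
cv2.imwrite('pics/crop1.png',cv2.resize(q,(600,600))[:,:,::-1])
E
```

```text
blue 619.5 [[286.29998779296875, 236.0], [288.20001220703125, 168.8000030517578], [298.3999938964844, 169.10000610351562], [296.6000061035156, 236.3000030517578]] [[0.4899, -0.0683], [0.6859, -0.0751], [0.685, -0.1049], [0.489, -0.0974]] [ 0.5874 -0.0864]
green 338.0 [[193.8000030517578, 210.89999389648438], [197.89999389648438, 151.5], [205.0, 152.0], [200.89999389648438, 211.39999389648438]] [[0.561, 0.1935], [0.735, 0.1855], [0.7335, 0.1651], [0.5596, 0.1735]] [0.6473 0.1794]
red 80.0 [[204.6999969482422, 149.8000030517578], [205.10000610351562, 144.5], [228.3000030517578, 146.10000610351562], [227.89999389648438, 151.3000030517578]] [[0.7349, 0.1635], [0.7505, 0.1628], [0.7457, 0.0965], [0.7302, 0.0974]] [0.7403 0.13  ]
grey 2287.0 [[201.60000610351562, 212.5], [205.10000610351562, 152.8000030517578], [245.8000030517578, 155.1999969482422], [242.3000030517578, 214.89999389648438]]
depth std [np.float32(1.5293), np.float32(1.5172), np.float32(1.5278), np.float32(1.5312), np.float32(1.4761)]
```

View pics/crop1.png

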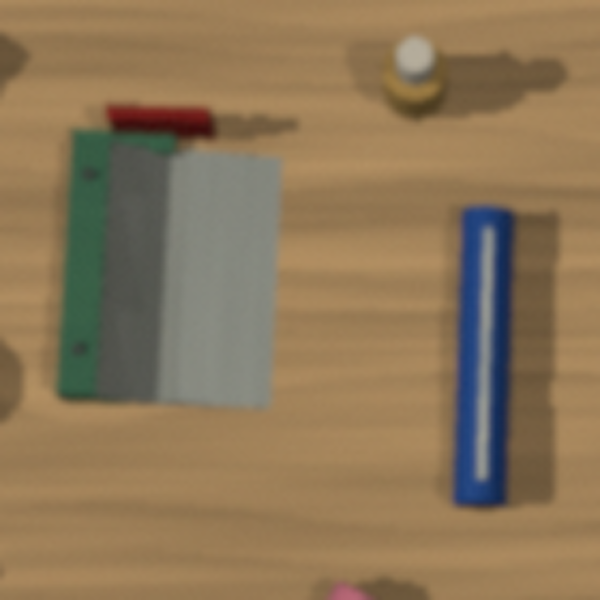

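The blue tube was the choice, and the crop confirms it: crop px ~(484,355), top px (293,203), with its white stripe up. Look-alikes in the top view are the pink tube (246,290), the grey tube (332,296) and the blue tape (122,276). The crop also shows the block with its red plate at (160,120) and the ramp toe edge at ~(275,280). Next I'll move above the tube with the finger line parallel to it and look with the wrist camera.

```bash
python3 -m crank '[[[8.5,2.8,4.5,0.5,0,0,5.3],[8.5,2.8,4.5,0.5,0,0,5.3],[8.5,2.8,4.5,0.5,0,0,5.3],[8.5,2.8,4.5,0.5,0,0,5.3],[8.5,2.8,4.5,0.5,0,0,5.3],[8.5,2.8,4.5,0.5,0,0,5.3],[8.5,2.8,4.5,0.5,0,0,5.3],[8.5,2.8,4.5,0.5,0,0,5.3],[8.5,2.8,4.5,0.5,0,0,5.3],[8.5,2.8,4.5,0.5,0,0,5.3],[8.5,2.8,4.5,0.5,0,0,5.3],[8.5,2.8,4.5,0.5,0,0,5.3],[8.5,0,0,0,0,0,0],[8.5,0,0,0,0,0,0]]]'
python3 - <<'E'
from h import *
o=manip.get_obs();print(o['clock'],o['position'],R.from_quat(o['ee_rot']).as_matrix().round(3).tolist())
p,d,c,T=shot('wrist');cv2.imwrite('pics/w1.png',p[:,:,::-1]);np.savez('w1.npz',p=p,d=d,T=T);print(T.round(3).tolist(),c['fx'])
E
```

```text
clock: 1.9
position: [0.5854, -0.0335, 0.2909]
ee_rot: [0.725, 0.689, -0.0, -0.0]
ft_force: [0.4, 0.0, 0.1]
grip_width: 0.997
grasp_force: 0.0
1.9 [ 0.5854234  -0.03345868  0.29087028] [[0.05, 0.999, -0.001], [0.999, -0.05, -0.0], [-0.0, -0.001, -1.0]]
[[0.999, -0.047, -0.017, 0.59], [-0.05, -0.952, -0.3, 0.042], [-0.003, 0.301, -0.954, 0.434], [0.0, 0.0, 0.0, 1.0]] 321.6463947409155
```

View pics/w1.png

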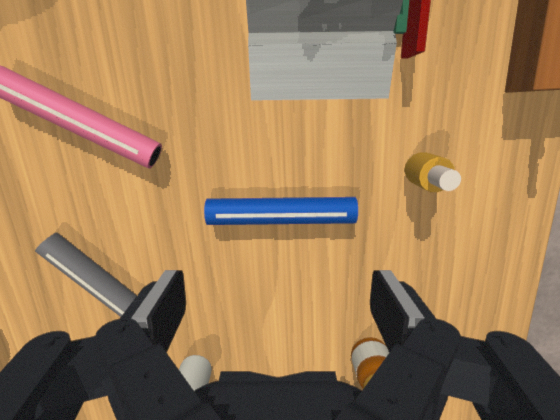

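The wrist view shows the blue tube at (281,211) and the ramp toe edge from (250,100) to (391,97). The red plate is at (415,28) and the electrodes pot at (432,172), which is out of the push path. I'll measure both from here.

Run:
```python
from h import *
z=np.load('w1.npz');p=z['p'];T=z['T'];c=eyes.camera_params('wrist')
cs,bx=rect(masks(p)['blue'],(180,180,380,240)); w=cast(bx,c,T,.018)[:,:2];print('tube',bx.round(1).tolist(),w.round(4).tolist(),w.mean(0))
h=cv2.cvtColor(p,cv2.COLOR_RGB2HSV);g=((h[...,1]<60)&(h[...,2]>110)).astype(np.uint8)
g=cv2.morphologyEx(g,cv2.MORPH_OPEN,np.ones((5,5)))
cs,bx=rect(g,(235,40,405,115));P=cs[:,0]
bot=np.array([[x,P[P[:,0]==x,1].max()+.5] for x in range(258,386)]);f=np.polyfit(bot[:,0],bot[:,1],1)
rows=range(60,94);L=np.array([P[P[:,1]==y,0].min()-.5 for y in rows]);Rr=np.array([P[P[:,1]==y,0].max()+.5 for y in rows])
fl=np.polyfit(rows,L,1);fr=np.polyfit(rows,Rr,1);print(f,fl,fr)
q=[]
for e in(fl,fr):
    y=np.polyval(f,320)
    for _ in range(9): x=np.polyval(e,y);y=np.polyval(f,x)
    q.append([x,y])
w=cast(q,c,T,0)[:,:2];v=w[1]-w[0];v/=np.linalg.norm(v);ps=np.arctan2(v[1],v[0])
X=v;Y=np.array([-v[1],v[0]]);O=w[0]+.1*X+.076*Y;O2=w[1]-.075*X+.076*Y
print('toe',np.round(q,1).tolist(),w.round(4).tolist(),np.degrees(ps),O,O2)
```

```text
tube [[204.6999969482422, 199.0], [356.8999938964844, 196.89999389648438], [357.29998779296875, 222.0], [205.10000610351562, 224.1999969482422]] [[0.4859, -0.0662], [0.6896, -0.0733], [0.6909, -0.109], [0.4822, -0.1019]] [ 0.58714174 -0.08761342]
[-1.37108588e-02  1.03158041e+02] [5.77540107e-02 2.45081818e+02] [-1.45148969e-01  4.02250955e+02]
toe [[250.8, 99.7], [388.0, 97.8]] [[0.5557, 0.0568], [0.7302, 0.0504]] -2.1206371671485034 [0.65841177 0.1290716 ] [0.65810646 0.12908291]
```

```bash
python3 -m crank '[[[8.5,0,-3.7,-1,0,0,0.6],[8.5,0,-3.7,-2,0,0,0],[8.5,0,-3.7,-4,0,0,0],[8.5,0,0,-5.5,0,0,0],[8.5,0,0,-5.5,0,0,0],[8.5,0,0,-5,0,0,0],[8.5,0,0,-3,0,0,0],[8.5,0,0,-2,0,0,0],[8.5,0,0,-0.4,0,0,0],[8.5,0,0,-0.4,0,0,0],[8.5,0,0,-0.4,0,0,0],[8.5,0,0,0,0,0,0]]]'
python3 - <<'E'
from h import *
p,d,c,T=shot('wrist');cv2.imwrite('pics/w2.png',p[:,:,::-1])
o=manip.get_obs();print(o['position'],o['ft_force'])
E
```

```text
clock: 3.45
position: [0.5858, -0.1441, -0.0003]
ee_rot: [0.721, 0.693, 0.0, 0.0]
ft_force: [-1.1, 0.3, -0.2]
grip_width: 1.0
grasp_force: 0.0
[ 5.85846449e-01 -1.44068091e-01 -2.51521309e-04] [ 0.74318454  0.14264973 -0.00894734]
```

View pics/w2.png

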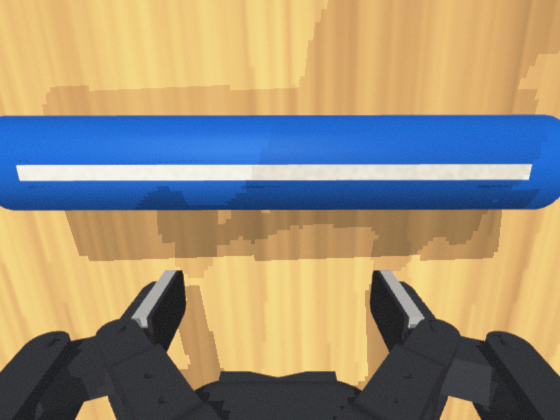

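```bash
python3 -m crank '[[[8.5,0,0.5,-0.4,0,0,0],[8.5,0,0.5,0,0,0,0],[8.5,0,0.5,0,0,0,0],[8.5,0,0.3,0,0,0,0],[8.5,0,0.3,0,0,0,0],[8.5,0,0.3,0,0,0,0],[8.5,0,0.3,0,0,0,0],[8.5,0,0.3,0,0,0,0],[8.5,0,0.3,0,0,0,0],[8.5,0,0.3,0,0,0,0],[8.5,0,0.3,0,0,0,0],[8.5,0,0.3,0,0,0,0],[8.5,0,0.4,0,0,0,0],[8.5,0,0.4,0,0,0,0],[8.5,0,0.4,0,0,0,0],[8.5,0,0.4,0,0,0,0]]]'
cat > w.py <<'E'
from h import *
import sys
o=manip.get_obs();print(o['clock'],o['position'].round(4),o['ft_force'].round(1))
for n in('top','wrist'):
    p,d,c,T=shot(n)
    try:
        b=(196,120,310,260) if n=='top' else None
        cs,bx=rect(masks(p)['blue'],b);w=cast(bx,c,T,float(sys.argv[1]))[:,:2]
        w=w[np.argsort(w[:,0])];a,e=w[:2].mean(0),w[2:].mean(0);D=e-a
        m=(a+e)/2; O=np.array([.657,.1285]);t=np.radians(-2.4);q=np.array([[np.cos(t),np.sin(t)],[-np.sin(t),np.cos(t)]])@(m-O)
        print(n,cv2.contourArea(cs),'ends',a.round(4),e.round(4),'yaw',np.degrees(np.arctan2(D[1],D[0])).round(2),'block xy',q.round(4))
        x,y,W,H=cv2.boundingRect(cs);k=p[y:y+H,x:x+W];print('white px',int(((k.min(2)>120)).sum()))
    except Exception as ex: print(n,ex)
    if len(sys.argv)>2: cv2.imwrite(f'pics/{sys.argv[2]}_{n}.png',p[:,:,::-1])
E
python3 w.py .018
```

```text
clock: 5.5
position: [0.5856, -0.0857, -0.0047]
ee_rot: [0.721, 0.693, 0.0, 0.0]
ft_force: [0.8, -0.2, 0.0]
grip_width: 0.998
grasp_force: 0.0
5.5 [ 0.5856 -0.0857 -0.0047] [ 0.8 -0.2  0. ]
top 172.0 ends [ 0.4899 -0.0518] [ 0.588  -0.0523] yaw -0.32 block xy [-0.1104 -0.1853]
white px 0
wrist 48379.0 ends [ 0.475  -0.0541] [ 0.7007 -0.0626] yaw -2.15 block xy [-0.0613 -0.1895]
white px 800
```

```bash
python3 -m crank '[[[8.5,0,0.4,0,0,0,0],[8.5,0,0.4,0,0,0,0],[8.5,0,0.4,0,0,0,0],[8.5,0,0.4,0,0,0,0],[8.5,0,0.4,0,0,0,0],[8.5,0,0.4,0,0,0,0],[8.5,0,0.4,0,0,0,0],[8.5,0,0.4,0,0,0,0],[8.5,0,0.4,0,0,0,0],[8.5,0,0.4,0,0,0,0],[8.5,0,0.4,0,0,0,0],[8.5,0,0.4,0,0,0,0]]]'; python3 w.py .018 p2
```

```text
clock: 7.1
position: [0.5856, -0.0378, -0.0046]
ee_rot: [0.721, 0.693, 0.0, 0.0]
ft_force: [0.8, 0.7, 0.2]
grip_width: 0.996
grasp_force: 0.0
7.1 [ 0.5856 -0.0378 -0.0046] [0.8 0.7 0.2]
top 115.5 ends [ 0.493  -0.0036] [ 0.5649 -0.0036] yaw 0.0 block xy [-0.1224 -0.1373]
white px 0
wrist 48690.0 ends [ 0.475  -0.0057] [ 0.7007 -0.0147] yaw -2.29 block xy [-0.0633 -0.1415]
white px 582
```

View pics/p2_wrist.png

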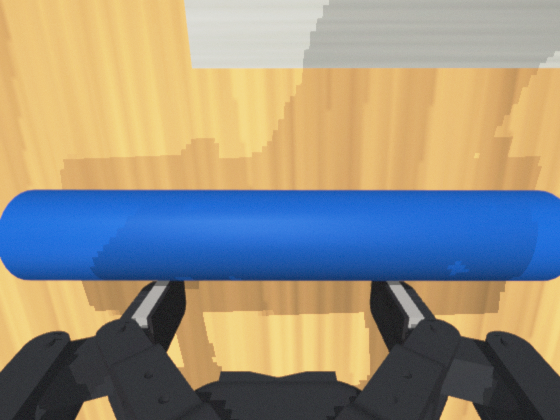

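The stripe is hidden underneath after about 78 mm of travel, so the tube is rolling. The ramp toe is at row 66. After 113 mm in total the stripe should be back on top, so I'll push 3.4 cm and check.

```bash
python3 -m crank '[[[8.5,0,0.4,0,0,0,0],[8.5,0,0.4,0,0,0,0],[8.5,0,0.4,0,0,0,0],[8.5,0,0.4,0,0,0,0],[8.5,0,0.4,0,0,0,0],[8.5,0,0.4,0,0,0,0],[8.5,0,0.4,0,0,0,0],[8.5,0,0.3,0,0,0,0],[8.5,0,0.2,0,0,0,0]]]'; python3 w.py .018 p3
python3 - <<'E'
import cv2,numpy as np
p=cv2.imread('pics/p3_wrist.png');s=p[:,250:310].mean(1).astype(int);print([(y,s[y].tolist()) for y in range(150,300,8)])
E
```

```text
clock: 8.32
position: [0.5856, -0.0048, -0.0047]
ee_rot: [0.721, 0.693, 0.0, 0.0]
ft_force: [0.8, -0.7, 0.1]
grip_width: 0.998
grasp_force: 0.0
8.325 [ 0.5856 -0.0048 -0.0047] [ 0.8 -0.7  0.1]
top 70.5 ends [0.4932 0.0304] [0.5535 0.0307] yaw 0.23 block xy [-0.1295 -0.1035]
white px 10
wrist 48606.0 ends [0.4754 0.0264] [0.7007 0.0179] yaw -2.17 block xy [-0.0645 -0.1091]
white px 7126
[(150, [173, 184, 187]), (158, [108, 173, 220]), (166, [107, 173, 220]), (174, [108, 174, 221]), (182, [108, 174, 221]), (190, [127, 139, 161]), (198, [191, 96, 30]), (206, [203, 102, 32]), (214, [211, 109, 41]), (222, [219, 122, 55]), (230, [216, 119, 53]), (238, [209, 111, 46]), (246, [193, 100, 37]), (254, [188, 139, 115]), (262, [194, 213, 218]), (270, [125, 65, 24]), (278, [111, 59, 22]), (286, [91, 144, 187]), (294, [91, 144, 187])]
```

The stripe is back on top at row ~260, so the tube has made nearly a full turn by rolling. Next is the ramp, raising the fingers with the slope.

```bash
python3 -m crank '[[[8.5,0,0.4,0,0,0,0],[8.5,0,0.4,0,0,0,0],[8.5,0,0.4,0,0,0,0],[8.5,0,0.4,0,0,0,0],[8.5,0,0.4,0,0,0,0],[8.5,0,0.4,0.05,0,0,0],[8.5,0,0.4,0.08,0,0,0],[8.5,0,0.4,0.08,0,0,0],[8.5,0,0.4,0.08,0,0,0],[8.5,0,0.4,0.08,0,0,0],[8.5,0,0.4,0.08,0,0,0],[8.5,0,0.4,0.08,0,0,0],[8.5,0,0.4,0.08,0,0,0],[8.5,0,0.3,0.06,0,0,0]]]'; python3 w.py .025 p4
```

```text
clock: 10.18
position: [0.5856, 0.0503, 0.0021]
ee_rot: [0.721, 0.693, 0.0, 0.0]
ft_force: [-0.8, -1.4, 1.1]
grip_width: 0.994
grasp_force: 0.6
10.175 [0.5856 0.0503 0.0021] [-0.8 -1.4  1.1]
top 49.5 ends [0.4954 0.0879] [0.5382 0.0884] yaw 0.62 block xy [-0.1384 -0.0462]
white px 0
wrist 46949.0 ends [0.4805 0.0819] [0.7005 0.0736] yaw -2.16 block xy [-0.0643 -0.0535]
white px 749
```

View pics/p4_wrist.png

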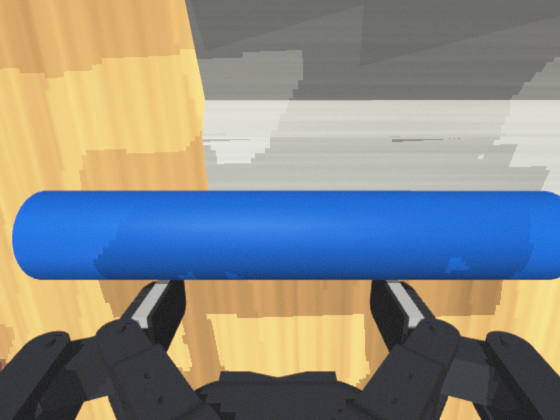

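The tube is on the ramp, parallel, and resting against both fingers. The lip is at row ~100. I'll push on over the lip.

```bash
python3 -m crank '[[[8.5,0,0.4,0.08,0,0,0],[8.5,0,0.4,0.08,0,0,0],[8.5,0,0.4,0.08,0,0,0],[8.5,0,0.4,0.08,0,0,0],[8.5,0,0.4,0.08,0,0,0],[8.5,0,0.4,0.08,0,0,0],[8.5,0,0.4,0.08,0,0,0],[8.5,0,0.3,0.06,0,0,0],[8.5,0,0.3,0.06,0,0,0],[8.5,0,0.3,0.06,0,0,0],[8.5,0,0.3,0.03,0,0,0],[8.5,0,0.3,0,0,0,0],[8.5,0,0,0,0,0,0],[8.5,0,0,0,0,0,0],[8.5,0,0,0,0,0,0]]]'; python3 w.py .024 p5
```

```text
clock: 12.15
position: [0.5856, 0.0928, 0.0097]
ee_rot: [0.721, 0.693, -0.0, 0.0]
ft_force: [0.2, 0.4, -0.5]
grip_width: 0.989
grasp_force: 0.0
12.15 [0.5856 0.0928 0.0097] [ 0.2  0.4 -0.5]
top 59.5 ends [0.4986 0.1374] [0.5443 0.1382] yaw 0.95 block xy [-0.1358  0.0036]
white px 2
wrist 45015.5 ends [0.4814 0.1343] [0.7053 0.1257] yaw -2.21 block xy [-0.0637 -0.0012]
white px 6849
```

View pics/p5_wrist.png

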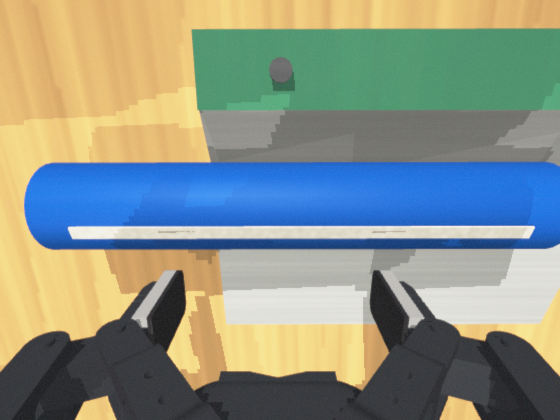

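The tube lies in the V, axis at block y ≈ 0. For the endways push I'll raise the tool, turn it 90°, shut the fingers and come down behind the near end.

```bash
python3 -c "
from workcell import manip;print(manip.get_obs()['joint_pos'])"; python3 -m crank '[[[8.5,0,-0.5,0,0,0,0],[8.5,0,-0.5,2,0,0,0],[8.5,0,0,5,0,0,0],[8.5,0,0,5,0,0,0],[0,-1.4,0.6,0,0,0,-10],[0,-1.4,0.6,0,0,0,-10],[0,-1.4,0.6,0,0,0,-10],[0,-1.4,0.6,0,0,0,-10],[0,-1.4,0.6,0,0,0,-10],[0,-1.4,0.6,0,0,0,-10],[0,-1.4,0.6,0,0,0,-10],[0,-1.4,0.6,0,0,0,-10],[0,-1.4,0.4,0,0,0,-10],[0,-1.4,0,0,0,0,0],[0,0,0,0,0,0,0],[0,0,0,0,0,0,0]]]'; python3 w.py .024 p6; python3 -c "
from workcell import manip;print(manip.get_obs()['joint_pos'])"
```

```text
[ 0.20050947  0.54413788 -0.54308722  1.73524794  0.33388735  0.95532805
 -0.51355415]
clock: 14.25
position: [0.4461, 0.1347, 0.1301]
ee_rot: [1.0, -0.019, 0.0, 0.0]
ft_force: [0.3, 0.2, 0.6]
grip_width: -0.005
grasp_force: 0.0
14.25 [0.4461 0.1347 0.1301] [0.3 0.2 0.6]
top 313.0 ends [0.4991 0.1368] [0.6963 0.1289] yaw -2.3 block xy [-0.0594  0.0019]
white px 53
wrist 5930.5 ends [0.4944 0.1354] [0.5941 0.1312] yaw -2.4 block xy [-1.129e-01  1.000e-04]
white px 1020
[ 0.06859145  0.10178936 -0.47875182  1.97041388  0.05305736  1.0810406
 -2.04255208]
```

View pics/p6_wrist.png

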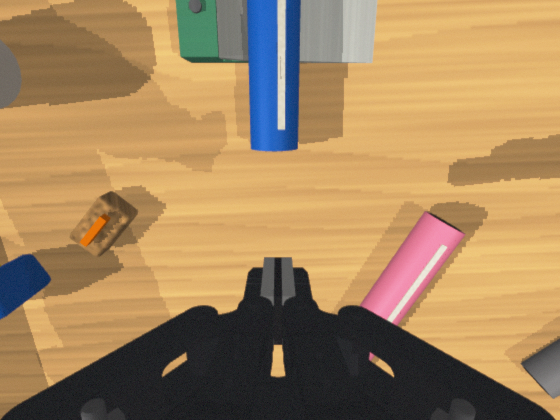

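The wrist view shows the near end at (273,150) and shut fingertips at (278,262), in line with the axis. The pink tube at (410,285) is clear of the descent.

```bash
python3 -m crank '[[[0,0,0,-3,0,0,-1],[0,0,0,-3,0,0,0],[0,0,0,-3,0,0,0],[0,0,0,-2,0,0,0],[0,0,0,-0.8,0,0,0],[0,0.6,-0.02,0,0,0,0],[0,0.6,-0.02,0,0,0,0],[0,0.6,-0.02,0,0,0,0],[0,0.6,-0.02,0,0,0,0],[0,0.4,-0.02,0,0,0,0],[0,0.4,-0.02,0,0,0,0],[0,0.4,-0.02,0,0,0,0],[0,0.4,-0.02,0,0,0,0],[0,0.4,-0.02,0,0,0,0],[0,0.4,-0.02,0,0,0,0],[0,0.4,-0.02,0,0,0,0],[0,0,0,0,0,0,0]]]'; python3 w.py .024
```

```text
clock: 16.48
position: [0.498, 0.1327, 0.0117]
ee_rot: [1.0, -0.029, 0.0, -0.0]
ft_force: [0.2, 0.0, -0.3]
grip_width: -0.001
grasp_force: 0.0
16.475 [0.498  0.1327 0.0117] [ 0.2  0.  -0.3]
top 196.0 ends [0.5767 0.1331] [0.7112 0.1282] yaw -2.05 block xy [-0.0131  0.0016]
white px 31
wrist 20742.5 ends [0.4993 0.1382] [0.6127 0.1302] yaw -4.03 block xy [-0.1012  0.0014]
white px 4610
```

```bash
python3 -m crank '[[[0,0.3,-0.01,0,0,0,0],[0,0.3,-0.01,0,0,0,0],[0,0.3,-0.01,0,0,0,0],[0,0.3,-0.01,0,0,0,0],[0,0.3,-0.01,0,0,0,0],[0,0.3,-0.01,0,0,0,0],[0,0.3,-0.01,0,0,0,0],[0,0.3,-0.01,0,0,0,0],[0,0,0,0,0,0,0]]]'; python3 w.py .024 p8
```

```text
clock: 17.7
position: [0.522, 0.1321, 0.0118]
ee_rot: [1.0, -0.029, 0.0, -0.0]
ft_force: [0.4, 0.6, 0.4]
grip_width: -0.001
grasp_force: 0.0
17.7 [0.522  0.1321 0.0118] [0.4 0.6 0.4]
top 183.0 ends [0.605  0.1277] [0.7351 0.1297] yaw 0.87 block xy [0.013  0.0008]
white px 37
wrist 20794.0 ends [0.5228 0.1371] [0.6367 0.1292] yaw -3.96 block xy [-0.0774  0.0014]
white px 5448
```

```bash
python3 -m crank '[[[0,0.1,0,0,0,0,0],[0,0.1,0,0,0,0,0],[0,0.1,0,0,0,0,0],[0,0,0,0,0,0,0]]]' | grep -E 'pos|ft'
```

```text
position: [0.5247, 0.132, 0.0117]
ft_force: [-0.6, -0.3, 0.1]
```

```bash
for i in 1; do python3 -m crank '[[[0,0.1,0,0,0,0,0],[0,0.1,0,0,0,0,0],[0,0.1,0,0,0,0,0],[0,0.1,0,0,0,0,0],[0,0,0,0,0,0,0]]]' | grep -E 'pos|ft'; done; python3 w.py .024 p9
python3 - <<'E'
import cv2
p=cv2.imread('pics/p9_top.png')[130:230,185:285];cv2.imwrite('pics/p9c.png',cv2.resize(p,(600,600),interpolation=cv2.INTER_CUBIC))
E
```

```text
position: [0.5288, 0.132, 0.0117]
ft_force: [-0.4, 0.1, 0.5]
18.925 [0.5288 0.132  0.0117] [-0.4  0.1  0.5]
top 177.0 ends [0.6138 0.1279] [0.7411 0.1298] yaw 0.87 block xy [0.0204 0.0012]
white px 30
wrist 20846.0 ends [0.5297 0.1368] [0.6436 0.129 ] yaw -3.94 block xy [-0.0705  0.0014]
white px 5431
```

View pics/p9c.png

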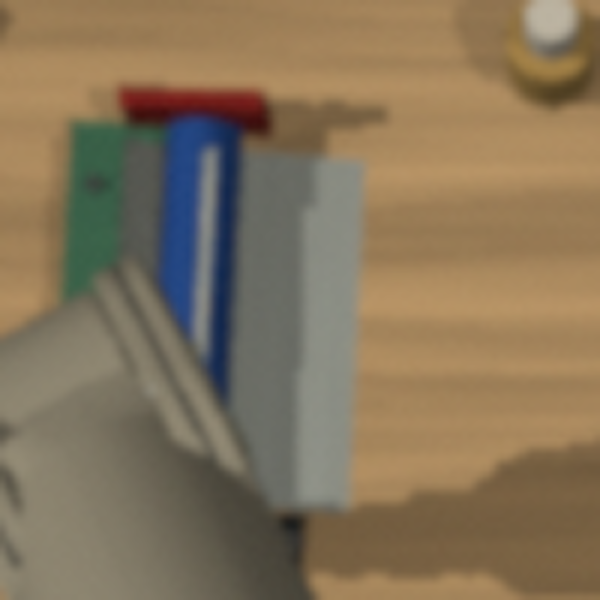

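The far end is at crop (205,120), almost at the red plate, and there is no contact force yet. I'll go on in 1 mm steps and read the force each time.

```bash
python3 -m crank '[[[0,0.1,0,0,0,0,0],[0,0,0,0,0,0,0]]]' | grep -E 'pos|ft'; python3 -m crank '[[[0,0.1,0,0,0,0,0],[0,0,0,0,0,0,0]]]' | grep -E 'pos|ft'
```

```text
position: [0.5297, 0.132, 0.0117]
ft_force: [0.1, -0.0, 0.2]
position: [0.5307, 0.132, 0.0118]
ft_force: [0.5, 0.4, -0.7]
```

```bash
python3 -m crank '[[[0,0.1,0,0,0,0,0],[0,0,0,0,0,0,0]]]' | grep -E 'pos|ft'
```

```text
position: [0.5317, 0.132, 0.0117]
ft_force: [-0.5, 0.2, 0.5]
```

```bash
python3 -m crank '[[[0,0.1,0,0,0,0,0],[0,0,0,0,0,0,0]]]' | grep -E 'pos|ft'
```

```text
position: [0.5322, 0.132, 0.0116]
ft_force: [-3.2, -0.2, 1.6]
```

```bash
python3 w.py .024
```

```text
20.025 [0.5322 0.132  0.0116] [-3.2 -0.2  1.6]
top 172.5 ends [0.6203 0.1313] [0.7444 0.1269] yaw -2.06 block xy [0.0253 0.0017]
white px 36
wrist 20921.0 ends [0.5327 0.1366] [0.647  0.1288] yaw -3.9 block xy [-0.0673  0.0014]
white px 5728
```

The force is now −3.2 N and the tool has stalled, so the tube is against the stop. One small step to confirm, then retreat.

```bash
python3 -m crank '[[[0,0.05,0,0,0,0,0],[0,0,0,0,0,0,0]]]' | grep -E 'pos|ft'; python3 -m crank '[[[0,-0.2,0,0,0,0,0],[0,-1,0,0,0,0,0],[0,-2,0,0,0,0,0],[0,-3,0,2,0,0,0],[0,0,0,5,0,0,0],[0,0,0,5,0,0,0],[0,0,0,4,0,0,0],[0,0,0,0,0,0,0]]]' | grep -E 'clock|pos|ft'; python3 w.py .024 p10;python3 - <<'E'
import cv2
p=cv2.imread('pics/p10_wrist.png');cv2.imwrite('pics/p10.png',p)
E
```

```text
position: [0.5322, 0.132, 0.0115]
ft_force: [-6.5, -0.4, 2.5]
clock: 21.38
position: [0.4726, 0.1325, 0.1749]
ft_force: [-0.0, 0.3, 0.1]
21.375 [0.4726 0.1325 0.1749] [-0.   0.3  0.1]
top 657.5 ends [0.5445 0.1345] [0.7444 0.1271] yaw -2.11 block xy [-0.0127  0.0018]
white px 49
wrist 3992.5 ends [0.5438 0.1355] [0.6323 0.1297] yaw -3.75 block xy [-0.0691  0.0012]
white px 694
```

View pics/p10.png

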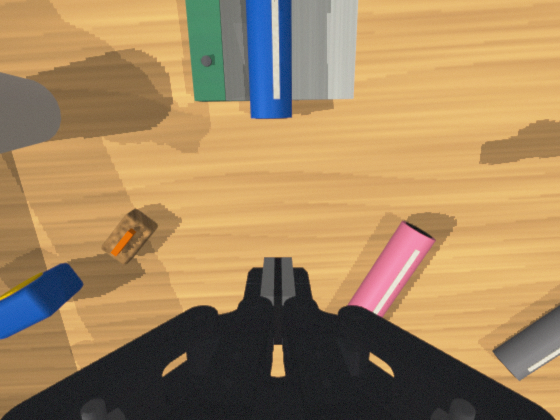

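The tube lies in the V with its near end at (271,118), overhanging the block by about 15 mm as specified. It stayed put when the fingers withdrew, with the far end still at x = 0.744 m. Handing in.

```bash
python3 -c "
from workcell import job;print(job.hand_in())"
```

```text
the job is handed in; nothing more can be done
None
```

I rolled the blue tube along the bench and up the ramp into the V-block, pushed it endways until contact force showed it against the red stop plate, and handed the job in at about 21 s; no verdict came back.

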